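# Square up a test panel and its rule for the record photograph

### The job

Set up the painted test panel for its record photograph: push it by its edges, never touching the white painted face, fully home into the corner of the photo board's right-angled stop, its long edge against the longer stop. Then lay the aluminium rule flat on the board with its graduated edge flush along the panel's free long edge and its zero end (the end without the hanging hole) against the same end stop as the panel, and let go. Leave the other things on the bench where they are.

Things in the scene. Friction and masses are not known exactly. Their poses are not given: they have to be found in the camera images.
- board: Fixed photo board: black slab 280 (x) x 360 (y) x 18 mm, origin at the centre of its underside. On top, a right-angled stop of aluminium strips 15 mm wide, 12 mm high: back stop along the whole far (+x) edge, working face at board x = +125 mm; end stop along the left (+y) edge, working face at board y = +165 mm. Inner corner at board (125, 165) mm; the other two sides are open.
- panel: Loose test panel, grey fibre-cement slab 100 (x) x 150 (y) x 8 mm, about 0.2 kg, lying on the board paint upwards; origin at the centre of its underside. It starts within 0.3 rad of parallel to the board's axes. The gripper's pads hardly slip along its edge. Home in the corner its origin is at board (75, 90, 18) mm, axes parallel to the board's.
- panel_face: The white blistered paint film on top of the panel, fixed to it: 84 x 134 mm with an 8 mm bare grey border all round, 0.6 mm proud (its blisters 2 mm); origin at the centre of the panel's top. Nothing may touch it.
- rule: Loose aluminium safety rule, base 50 (x) x 200 (y) x 5 mm, about 0.2 kg, origin at the centre of its underside. Grip rib with black rubber top, 12 mm wide, 180 mm long, along rule x = -10 mm, top at z = 24 mm. Graduated edge: rule x = +25 mm. Zero end: rule y = +100 mm; hanging hole at the other end. Starts flat on the bench right of the board, turned 0.6 to 1.2 rad clockwise from world +y.
- rule_zero (a point): Corner of the rule's underside where the graduated edge meets the zero end, rule (25, 100, 0) mm.
- rule_150 (a point): Point on the lower line of the rule's graduated edge 150 mm from the zero end, rule (25, -50, 0) mm; in the finished set-up it faces the panel's other corner.
- cuvette_rack: Bystander: white rack 50 x 130 x 30 mm with four red-capped glass cuvettes, 108 mm tall in all, on the bench left of the board; origin at the centre of its underside.
- carton: Bystander: open cardboard box 90 x 130 x 75 mm of red-capped cuvettes with a raised flap (to 130 mm), beyond and to the right of the board; origin at the centre of its underside.
- marker: Bystander: black and grey marker pen 140 mm long, 17 mm thick, lying on the bench beyond the board; origin at the middle of its underside.
There are look-alikes about, which are no part of the job. What is meant by the rule is not green, and is the smaller of those in its own colour.

How it is judged:
By the outcome, as a careful person would: the job done as asked, in the order asked, and still so for the second after the job is handed in, with the robot touching nothing.
It also fails if it takes over 64 s, if anything falls off the work surface, if the arm or the gripper's body presses on something with over 40 N, if the wrist force passes 120 N, or if a joint passes its speed limit or range.

### The arm

A 6-joint arm with a two-finger parallel gripper is mounted at the origin on the work surface. World frame = base frame: x ahead of the robot, y to its left, z up, the work surface at z = 0. Lengths are in m, angles in degrees, forces in N, time in s.
With the tool pointing down it reaches from about 0.35 to 0.875 m from the base axis. Payload 4.2 kg.
Tool frame: the origin (TCP) lies on the mounting face of the last link; the fingertips stand 182 mm ahead of it and the grasp point (between the pads) lies 164 mm ahead of it (r.tcp_to_grasp is the distance from the TCP to the grasp point, in m); z points along the fingers, y is the line along which they close (so a half turn about z gives the same grasp; the last joint's range is limited). The gripper opens to 87 mm and grips with 3 to 60 N. Pads are 19 mm wide; open, the fingers measure 117 mm over their backs; the gripper's body (75 mm by 190 mm) begins 51 mm behind the grasp point.
Start: joints at [14.817, 22.042, 0.453, 0, -68.411, -14.817], TCP at [0.625, 0, 0.405] pointing down, gripper open.
Joint ranges: [-179.83, 179.83], [-69.29, 118.12], [-61.27, 80.66], [-181.25, 117.63], [-171.15, -9.14], [-177.46, 177.46]. Speed limits (degrees/s): [159.86, 159.86, 180, 180, 180, 180].

### API

Orientations are given as a 3x3 rotation matrix whose columns are the frame's x, y, z axes.
In Python, from station import sense, eyes, r gives the robot as it stands.
- The arm moves only by the tool jog_arm, never from a script. Its argument "increments" is a list of rows, each a list of 4 numbers: the shift along the tool's x, y, z normalised to -1 to 1, where 1 is 0.02 m, then the turn about the tool's z normalised to -1 to 1, where 1 is 0.08 rad. A call has 1 to 10 rows; each row shifts and turns the commanded pose from where the row before left it, along the tool's axes as they then stand; what a row does not reach is not made up. A row lasts 1/10 s, in which the tool goes at most 50 mm and 8.59 degrees, less where a joint would pass 70% of its speed; a pose out of reach is approached as far as the arm can. A call with a number of a shift or a turn outside -1 to 1 is refused whole. A call with a gripper value outside its range is refused whole. "grip" is the finger opening in mm, from 0 to 87, set as the call begins (left out, the last holds). The fingers move at their own pace and stop on an object; the grip force is fixed at half the most. Time passes only in rows, so rows that do not move let the fingers close. It gives the time, the measured TCP pose, the force, the opening and the grip force at its end, in the units of the state.
- sense(): the state, without advancing time (a new reading comes with each control period).
- eyes.capture(name): name is "scene" or "side" or "wrist"; returns the picture (480x640x3 uint8, blue, green, red); there is no depth.
- eyes.get_calibration(name): a dict with "camera_matrix" (3x3 intrinsics, pixels), "R" (3x3) and "t" (3): a world point X has camera coordinates R X + t; the wrist camera has in their place "T_tool_cam" (4x4, takes a point from camera to tool coordinates, whose origin is the TCP and whose axes are the flange's). Camera axes: x right, y down, z forward; pixel columns grow to the right and rows downward; lengths in m; the calibration is good to about 2 mm. A picture is of the moment at which its call begins: read the wrist's pose just before it. get_calibration takes no time and is no camera call.
- r.finish_job(): hands the job in; it is judged then, once.
Trained networks look in the newest picture that a camera, given by its name, has taken for a name from the list of things; names that differ only in an ending like _2 or _b are one class to them, and where a whole thing is asked for, a point or a joint stands for the part that bears it (a point fixed in the world has none). Each returns a list of dicts, best first, with "conf" (0 to 1); they miss things now and then, are a little off and sometimes report something else, mostly with a low value. They report only what shows in the picture. A call takes as long as a camera call. They do not tell look-alikes from the thing itself.
- eyes.spot_in(camera, name): "centre" ([x, y, z] in m, in world coordinates, good to about 4 mm: the middle of the surface that is visible of it).
- eyes.outline_of(camera, name): "mask" (480x640 bool, what is visible of it).
The state is a dict: "time_s": time; "joints": joint angles; "joint_velocities": joint speeds; "effort": joint torques, N m; "tcp_pos": TCP position; "ee_rot": TCP orientation; "wrist_force": force on the tool from outside, world axes, zero at the start; "moment": the same for the moment, N m; "gripper_width": opening from 0.0 (shut) to 1.0 (fully open); "gripper_force": force on a finger pad.
Only numpy, scipy, OpenCV 4.12 (cv2) and the standard library are available. Lean on these libraries where they do the work, as an engineer would, in place of code of your own. Each camera call takes 0.05 s, during which the arm holds its last target. There are 200 camera calls.

## Working session

There is one attempt and no reset: what is moved stays moved. The work goes in short steps, Python scripts to look and compute and a tool call to move; the robot and the scene stay as the last step left them, time stands still between calls to the robot, and variables do not carry over. Pictures are saved under pics/ and viewed, at most 10 in all, crops included, and the job is handed in when it is done.

Besides the shell and the picture viewer there is one more tool, called as name(argument=value, ...), one argument or row to a line, values as JSON. jog_arm: Moves the arm, as the interface text tells. Its arguments: {"type":"object","properties":{"increments":{"type":"array"},"grip":{"type":"number"}},"required":["increments"]}

```bash
mkdir -p pics; ls
python3 - <<'E'
from station import sense,eyes,r
import cv2,numpy as np
s=sense();print(s['time_s'],s['tcp_pos'],np.round(s['ee_rot'],3).tolist(),s['gripper_width'],r.tcp_to_grasp)
for c in ['scene','side','wrist']:
    im=eyes.capture(c);cv2.imwrite(f'pics/{c}0.png',im)
    k=eyes.get_calibration(c);print(c,{a:np.round(b,4).tolist() for a,b in k.items()})
for n in ['board','panel','panel_face','rule']:
    for c in ['scene','side']:
        print(n,c,[(np.round(d['centre'],4).tolist(),round(d['conf'],2)) for d in eyes.spot_in(c,n)])
E
```

```text
pics
0.0 [6.24790066e-01 2.96352194e-05 4.03670483e-01] [[-0.0, -1.0, -0.002], [-1.0, 0.0, -0.0], [0.0, 0.002, -1.0]] 0.9989736575772924 0.1635
scene {'camera_matrix': [[434.0277, 0.0, 312.9813], [0.0, 434.0277, 238.8544], [0.0, 0.0, 1.0]], 'R': [[-0.6281, 0.7779, 0.0206], [0.5413, 0.4559, -0.7065], [-0.5589, -0.4326, -0.7074]], 't': [0.384, -0.2258, 1.4339]}
side {'camera_matrix': [[474.9525, 0.0, 315.0998], [0.0, 474.9525, 236.448], [0.0, 0.0, 1.0]], 'R': [[-0.824, -0.5663, -0.0171], [-0.314, 0.4816, -0.8182], [0.4716, -0.6688, -0.5747]], 't': [0.393, 0.2553, 1.1407]}
wrist {'camera_matrix': [[387.5325, 0.0, 317.829], [0.0, 387.5325, 241.7676], [0.0, 0.0, 1.0]], 'T_tool_cam': [[0.0015, -0.9701, -0.2427, 0.0658], [1.0, 0.0013, 0.0009, 0.0005], [-0.0005, -0.2427, 0.9701, 0.0182], [0.0, 0.0, 0.0, 1.0]]}
board scene [([0.5759, 0.0961, 0.0183], 0.86), ([0.5087, -0.3486, 0.0037], 0.5), ([0.5659, 0.0873, 0.0263], 0.26)]
board side [([0.5173, 0.1117, 0.0192], 0.79)]
panel scene [([0.5628, 0.0866, 0.0253], 0.65)]
panel side [([0.5578, 0.0928, 0.0262], 0.66), ([0.477, -0.3426, 0.0093], 0.32)]
panel_face scene [([0.5616, 0.0871, 0.0297], 0.59)]
panel_face side [([0.5593, 0.0883, 0.0263], 0.79)]
rule scene [([0.4996, -0.3452, 0.0077], 0.9), ([0.6202, -0.579, 0.001], 0.66), ([0.2937, -0.4041, 0.0064], 0.56)]
rule side [([0.5962, -0.5706, 0.0064], 0.97), ([0.4779, -0.3391, 0.0112], 0.85), ([0.25, -0.3254, 0.01], 0.67)]
```

View pics/scene0.png

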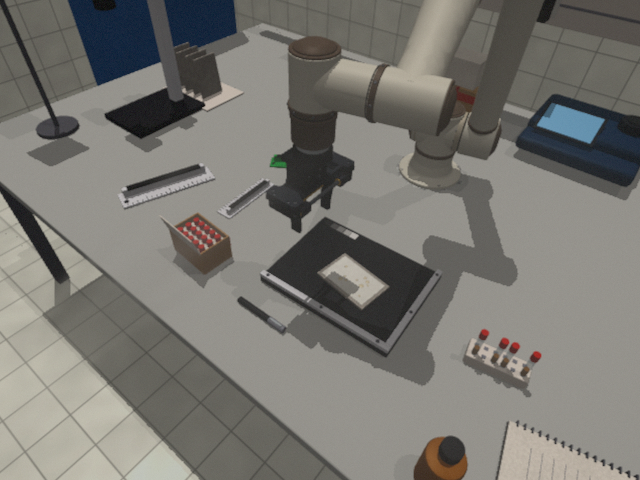

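View pics/wrist0.png

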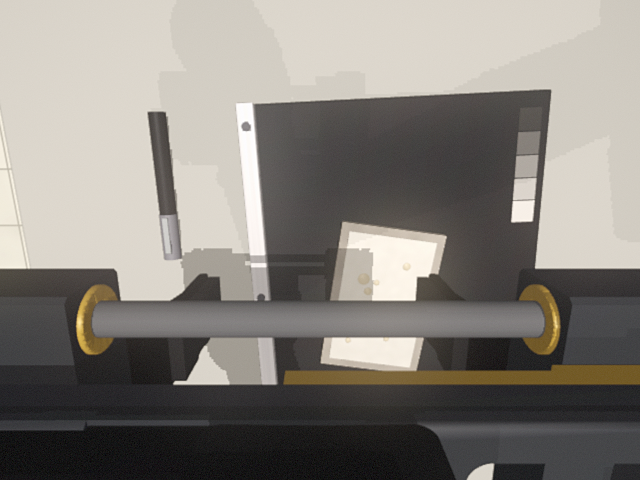

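The scene shows the board centre-frame with the panel near (353,278). The rule is the smaller white one at (247,197), with a larger look-alike at (167,185) and a green one at (278,160). The wrist view shows the far and right parts of the board, but the gripper hides the stop corner, so I'm moving left to see it.

jog_arm(
  increments=[
    [-1,0,0,0],
    [-1,0,0,0],
    [-1,0,0,0],
    [-1,0,0,0],
    [-1,0,0,0],
    [-1,0,0,0],
    [-1,0,0,0],
    [-1,0,0,0],
    [-1,0,0,0],
    [-1,0,0,0],
  ],
)

```text
time_s: 1.55
tcp_pos: [0.6249, 0.2017, 0.4047]
ee_rot: [[0.0, -1.0, -0.0], [-1.0, -0.0, 0.0], [-0.0, 0.0, -1.0]]
wrist_force: [0.8, -0.3, 0.2]
gripper_width: 1.001
gripper_force: 0.0
```

jog_arm(
  increments=[
    [-1,0,0,0],
    [-1,0,0,0],
    [-1,0,0,0],
    [-1,0,0,0],
    [0,0,0,0],
    [0,0,0,0],
  ],
)

```text
time_s: 2.15
tcp_pos: [0.6249, 0.2809, 0.4044]
ee_rot: [[0.001, -1.0, -0.0], [-1.0, -0.001, -0.0], [0.0, 0.0, -1.0]]
wrist_force: [-0.8, -0.2, 0.1]
gripper_width: 1.001
gripper_force: 0.0
```

```bash
cat > h.py <<'E'
from station import sense,eyes,r
import cv2,numpy as np
def cam(c,s=None):
    k=eyes.get_calibration(c);K=np.array(k['camera_matrix'])
    if c!='wrist': return K,np.array(k['R']),np.array(k['t'])
    T=np.eye(4);T[:3,:3]=s['ee_rot'];T[:3,3]=s['tcp_pos'];M=np.linalg.inv(T@np.array(k['T_tool_cam']))
    return K,M[:3,:3],M[:3,3]
def proj(P,C):
    K,R,t=C;q=(np.atleast_2d(P)@R.T+t)@K.T;return q[:,:2]/q[:,2:]
def back(uv,z,C):
    K,R,t=C;uv=np.atleast_2d(uv);d=np.c_[uv,np.ones(len(uv))]@np.linalg.inv(K).T@R
    o=-R.T@t;return o+d*((z-o[2])/d[:,2])[:,None]
def quad(mask):
    c=max(cv2.findContours(mask.astype(np.uint8),0,2)[0],key=cv2.contourArea)
    return c[:,0].astype(float)
def st():
    s=sense();print(round(s['time_s'],2),'tcp',np.round(s['tcp_pos'],4),'yaw y',round(float(np.degrees(np.arctan2(s['ee_rot'][1][1],s['ee_rot'][0][1]))),2),'F',np.round(s['wrist_force'],1),s['gripper_width']);return s
E
python3 - <<'E'
from h import *
s=st();im=eyes.capture('wrist');cv2.imwrite('pics/w1.png',im);np.save('w1.npy',np.c_[s['ee_rot'],s['tcp_pos']])
C=cam('wrist',s)
for n,z in [('panel',.026),('panel_face',.0266),('board',.018)]:
    for d in eyes.outline_of('wrist',n)[:2]:
        m=d['mask'];q=quad(m);b=cv2.boxPoints(cv2.minAreaRect(back(q,z,C)[:,:2].astype(np.float32)))
        print(n,d['conf'],m.sum(),np.round(b,4).tolist())
E
```

```text
2.15 tcp [0.6249 0.2809 0.4044] yaw y -179.95 F [-0.8 -0.2  0.1] 1.0014084853491214
panel 0.91 9589 [[0.5127000212669373, 0.0982000008225441], [0.6128000020980835, 0.08529999852180481], [0.6215999722480774, 0.15399999916553497], [0.5214999914169312, 0.16689999401569366]]
panel_face 0.7 6982 [[0.5199999809265137, 0.09849999845027924], [0.6043999791145325, 0.0868000015616417], [0.6126000285148621, 0.14569999277591705], [0.5281999707221985, 0.1573999971151352]]
board 0.69 50023 [[0.3894999921321869, 0.2475000023841858], [0.39649999141693115, 0.0835999995470047], [0.6890000104904175, 0.09600000083446503], [0.6819999814033508, 0.2599000036716461]]
```

View pics/w1.png

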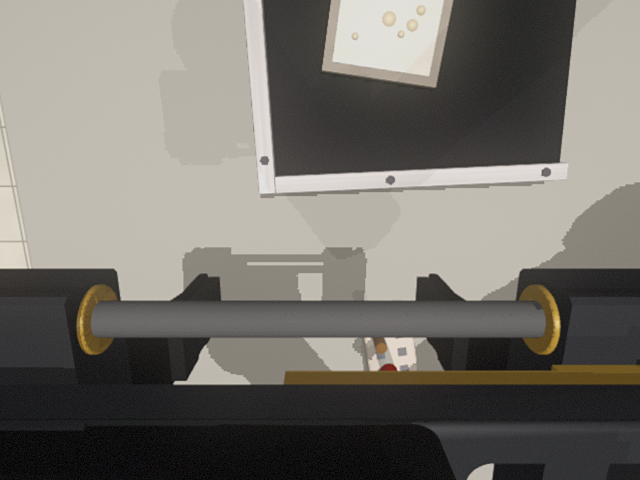

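w1 shows the stop corner, with its outer tip at about (260,193), the end stop's other end at (567,178), and the panel's near end at (323,70) and (436,87). I'll refine these points and fit the poses.

Run:
```python
from h import *
from scipy.optimize import least_squares
w=np.load('w1.npy');s1=dict(ee_rot=w[:,:3],tcp_pos=w[:,3])
s0=dict(ee_rot=np.array([[0,-1,-.002],[-1,0,0],[0,.002,-1]]),tcp_pos=np.array([.62479,0,.40367]))
I=[cv2.imread('pics/wrist0.png',0),cv2.imread('pics/w1.png',0)];C=[cam('wrist',s0),cam('wrist',s1)]
def ref(i,uv):
    return cv2.cornerSubPix(I[i],np.array([[uv]],np.float32),(4,4),(-1,-1),(3,50,.01))[0,0]
def fit(obs,g):
    px=[(ref(i,uv),i,P) for i,uv,P in obs]
    def f(p):
        c,s_=np.cos(p[2]),np.sin(p[2]);o=[]
        for uv,i,P in px:
            X=[p[0]+c*P[0]-s_*P[1],p[1]+s_*P[0]+c*P[1],P[2]];o.extend(proj(X,C[i])[0]-uv)
        return np.array(o)
    q=least_squares(f,g,loss='soft_l1');print(np.round(q.x,4),'res',np.round(f(q.x),1));print([np.round(a[0],0).tolist() for a in px]);return q.x
b=fit([(1,(260,193),(.14,.18,.03)),(1,(567,178),(-.14,.18,.03)),(0,(237,104),(.14,-.18,.03)),(0,(550,90),(-.14,-.18,.018))],[.57,.1,0])
h=.026
p=fit([(1,(323,70),(.05,.075,h)),(1,(436,87),(-.05,.075,h)),(0,(343,222),(.05,-.075,h)),(0,(446,236),(-.05,-.075,h)),(0,(321,363),(.05,.075,h))],[.565,.085,0.1])
c,s=np.cos(b[2]),np.sin(b[2]);R=np.array([[c,-s],[s,c]])
print('panel in board',R.T@(p[:2]-b[:2]),p[2]-b[2],'home',b[:2]+R@[.075,.09],'rule target',b[:2]+R@[0,.065])
for cn in ['scene','side']:
  eyes.capture(cn);Cc=cam(cn)
  for d in eyes.outline_of(cn,'rule'):
    q=back(quad(d['mask']),.005,Cc)[:,:2].astype(np.float32);m=cv2.minAreaRect(q);print(cn,round(d['conf'],2),np.round(m[0],3),np.round(m[1],3),m[2],np.round(cv2.boxPoints(m),3).tolist())
```

```text
[0.5466 0.0721 0.0491] res [ 0.  -0.1  0.1  1.  -0.6  0.   0.4 -0.6]
[[260.0, 194.0], [566.0, 178.0], [236.0, 103.0], [551.0, 89.0]]
[ 0.561   0.0852 -0.1378] res [ 0.3  0.4 -0.   0.6  0.4 -0.2 -0.6 -0.5 -0.2 -0.7]
[[322.0, 70.0], [435.0, 87.0], [342.0, 221.0], [447.0, 236.0], [320.0, 363.0]]
panel in board [0.01505605 0.01244059] -0.18698118995358487 home [0.61704087 0.16564572] rule target [0.54335917 0.13699249]
scene 0.89 [ 0.488 -0.357] [0.212 0.056] 3.013975143432617 [[0.38100001215934753, -0.33500000834465027], [0.3840000033378601, -0.39100000262260437], [0.5960000157356262, -0.3799999952316284], [0.5929999947547913, -0.3240000009536743]]
scene 0.78 [ 0.246 -0.349] [0.082 0.204] 34.145347595214844 [[0.15399999916553497, -0.2879999876022339], [0.26899999380111694, -0.4569999873638153], [0.3370000123977661, -0.4099999964237213], [0.22300000488758087, -0.24199999868869781]]
scene 0.68 [ 0.606 -0.595] [0.116 0.285] 70.59782409667969 [[0.4519999921321869, -0.6029999852180481], [0.7210000157356262, -0.6970000267028809], [0.7599999904632568, -0.5879999995231628], [0.4909999966621399, -0.49300000071525574]]
side 0.91 [ 0.488 -0.357] [0.201 0.057] 2.7722957134246826 [[0.38600000739097595, -0.33399999141693115], [0.3889999985694885, -0.39100000262260437], [0.5899999737739563, -0.38100001215934753], [0.5870000123977661, -0.3240000009536743]]
side 0.77 [ 0.614 -0.599] [0.105 0.317] 70.79267883300781 [[0.44699999690055847, -0.5960000157356262], [0.7459999918937683, -0.699999988079071], [0.781000018119812, -0.6010000109672546], [0.48100000619888306, -0.4970000088214874]]
side 0.65 [ 0.253 -0.348] [0.052 0.217] 34.21329116821289 [[0.17000000178813934, -0.27300000190734863], [0.2919999957084656, -0.4519999921321869], [0.33500000834465027, -0.421999990940094], [0.21299999952316284, -0.24300000071525574]]
```

jog_arm(
  increments=[
    [0.95,0.8,0,0],
    [0.95,0.8,0,0],
    [0.95,0.8,0,0],
    [0.95,0.8,0,0],
    [0.95,0.8,0,0],
    [0.95,0.8,0,0],
    [0.95,0.8,0,0],
    [0.95,0.8,0,0],
    [0.95,0.8,0,0],
    [0.95,0.8,0,0],
  ],
)

```text
time_s: 3.55
tcp_pos: [0.4642, 0.089, 0.405]
ee_rot: [[-0.0, -1.0, 0.001], [-1.0, 0.0, 0.0], [-0.0, -0.001, -1.0]]
wrist_force: [0.1, -0.6, 0.3]
gripper_width: 1.005
gripper_force: 0.0
```

jog_arm(
  increments=[
    [0,0,0.5,1],
    [0,0,0.5,1],
    [0,0,0.5,1],
    [0,0,0.5,1],
    [0,0,0.5,1],
    [0,0,0.5,1],
    [0,0,0.5,1],
    [0,0,0.5,1],
    [0,0,0.5,1],
    [0,0,0.5,1],
  ],
)

```text
time_s: 4.55
tcp_pos: [0.465, 0.0898, 0.3047]
ee_rot: [[-0.72, -0.694, 0.001], [-0.694, 0.72, 0.0], [-0.001, -0.0, -1.0]]
wrist_force: [-0.7, -0.3, 0.1]
gripper_width: 1.004
gripper_force: 0.0
```

jog_arm(
  increments=[
    [0,0,0.5,1],
    [0,0,0.5,1],
    [0,0,0.5,1],
    [0,0,0.5,1],
    [0,0,0.5,1],
    [0,0,0.5,1],
    [0,0,0.5,1],
    [0,0,0.5,1],
    [0,0,0,1],
    [0,0,0,0],
  ],
)

```text
time_s: 5.55
tcp_pos: [0.4651, 0.0899, 0.2247]
ee_rot: [[-0.999, -0.051, 0.0], [-0.051, 0.999, -0.0], [-0.0, -0.0, -1.0]]
wrist_force: [1.5, 0.6, 0.1]
gripper_width: 1.001
gripper_force: 0.0
```

```bash
cat >> h.py <<'E'
B=np.array([.5466,.0721]);A=.0491;RB=np.array([[np.cos(A),-np.sin(A)],[np.sin(A),np.cos(A)]])
def tb(s): # tool in board frame
    p=s['tcp_pos'];print('board mm',np.round(1e3*RB.T@(np.array(p[:2])-B),1),'z',round(p[2]*1e3,1))
def jog(s,goal,z=None): # board goal mm -> tool mm
    g=B+RB@(np.array(goal)/1e3);p=np.array(s['tcp_pos']);d=np.r_[g,p[2] if z is None else z/1e3]-p
    print('tool units (20mm)',np.round(np.array(s['ee_rot']).T@d/.02,2))
E
python3 - <<'E'
from h import *
s=st();tb(s);print(s['joints']);jog(s,(-75,22),203.5);jog(s,(10,22))
E
```

```text
5.55 tcp [0.4651 0.0899 0.2247] yaw y 92.91 F [1.5 0.6 0.1] 1.0008089237713096
board mm [-80.5  21.8] z 224.7
[ 3.06578390e+01  2.04658305e+01 -3.34519671e+01  1.08936718e-02
 -3.60853334e+01 -1.17760963e+02]
tool units (20mm) [-0.28  0.01  1.06]
tool units (20mm) [-4.53  0.    0.  ]
```

jog_arm(
  increments=[
    [0,0,0.55,0],
    [0,0,0.5,0],
    [-0.5,0,0,0],
    [-0.5,0,0,0],
    [-0.4,0,0,0],
    [-0.4,0,0,0],
    [-0.4,0,0,0],
    [-0.4,0,0,0],
    [-0.4,0,0,0],
    [-0.4,0,0,0],
  ],
)

```text
time_s: 6.55
tcp_pos: [0.5335, 0.0935, 0.2038]
ee_rot: [[-0.999, -0.051, -0.0], [-0.051, 0.999, 0.0], [0.0, 0.0, -1.0]]
wrist_force: [-2.0, 0.3, -0.2]
gripper_width: 0.998
gripper_force: 0.7
```

jog_arm(
  increments=[
    [-0.4,0,0,0],
    [-0.4,0,0,0],
    [-0.3,0,0,0],
    [-0.15,0,0,0],
    [-0.1,0,0,0],
  ],
)

```text
time_s: 7.05
tcp_pos: [0.56, 0.0948, 0.2037]
ee_rot: [[-0.999, -0.051, -0.0], [-0.051, 0.999, -0.0], [0.0, -0.0, -1.0]]
wrist_force: [-2.2, -0.5, 1.2]
gripper_width: 1.004
gripper_force: 1.0
```

Run:
```python
from h import *
s=st();tb(s);jog(s,(15.5,22))
cv2.imwrite('pics/s2.png',eyes.capture('side'))
im=cv2.imread('pics/s2.png');C=cam('side')
u=proj([.57,.1,.02],C)[0].astype(int);cv2.imwrite('pics/s2c.png',cv2.resize(im[max(u[1]-110,0):u[1]+110,u[0]-150:u[0]+150],None,fx=2.5,fy=2.5))
```

```text
7.05 tcp [0.56   0.0948 0.2037] yaw y 92.91 F [-2.2 -0.5  1.2] 1.0042560497518314
board mm [14.5 22. ] z 203.7
tool units (20mm) [-0.05 -0.   -0.  ]
```

View pics/s2c.png

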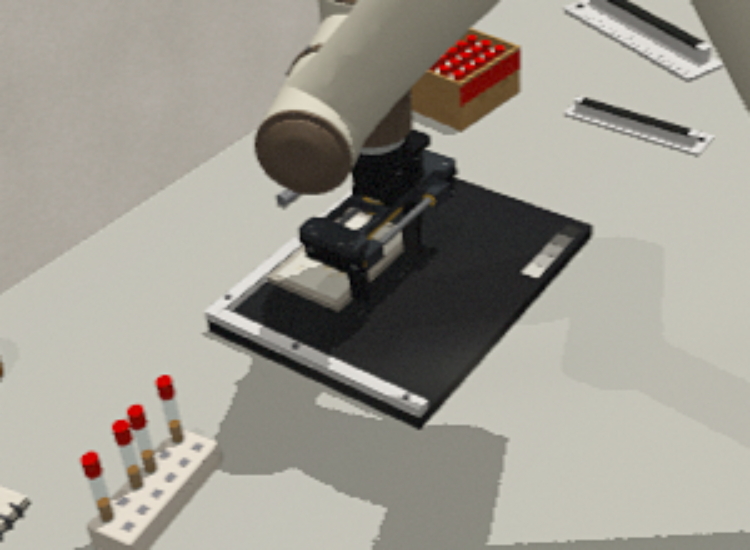

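The panel is now nearly parallel to the back stop, close to home in x. I'll press until the force shows contact.

jog_arm(
  increments=[
    [-0.08,0,0,0],
    [-0.05,0,0,0],
    [0,0,0,0],
  ],
)

```text
time_s: 7.4
tcp_pos: [0.5611, 0.0949, 0.2036]
ee_rot: [[-0.999, -0.051, -0.004], [-0.051, 0.999, -0.001], [0.004, -0.001, -1.0]]
wrist_force: [-5.4, 1.8, 3.8]
gripper_width: 1.001
gripper_force: 2.9
```

jog_arm(
  increments=[
    [-0.05,0,0,0],
    [-0.03,0,0,0],
    [0,0,0,0],
  ],
)

```text
time_s: 7.7
tcp_pos: [0.5617, 0.0949, 0.2035]
ee_rot: [[-0.999, -0.05, -0.007], [-0.05, 0.999, -0.002], [0.007, -0.001, -1.0]]
wrist_force: [-9.0, 2.8, 6.2]
gripper_width: 1.0
gripper_force: 4.5
```

jog_arm(
  increments=[
    [0.5,0,0,0],
    [1,0,0,0],
    [0.3,0,-1,0],
    [0,0,-1,0],
    [0,0,-1,-1],
    [0,0,0,-1],
    [0,0,0,-1],
    [0,0,0,-1],
    [0,0,0,-1],
    [0,0,0,-1],
  ],
  grip=50,
)

```text
time_s: 8.7
tcp_pos: [0.5282, 0.0933, 0.2641]
ee_rot: [[-0.861, -0.509, 0.003], [-0.509, 0.861, 0.001], [-0.003, -0.001, -1.0]]
wrist_force: [-0.0, 0.1, -0.8]
gripper_width: 0.574
gripper_force: 0.0
```

jog_arm(
  increments=[
    [0,0,0,-1],
    [0,0,0,-1],
    [0,0,0,-1],
    [0,0,0,-1],
    [0,0,0,-1],
    [0,0,0,-1],
    [0,0,0,-1],
    [0,0,0,-1],
    [0,0,0,-1],
    [0,0,0,-1],
  ],
)

```text
time_s: 9.7
tcp_pos: [0.5283, 0.0933, 0.264]
ee_rot: [[-0.234, -0.972, 0.002], [-0.972, 0.234, 0.001], [-0.001, -0.002, -1.0]]
wrist_force: [-0.6, -0.1, 0.2]
gripper_width: 0.575
gripper_force: 0.0
```

jog_arm(
  increments=[
    [0,0,0,-1],
    [0,0,0,-1],
    [0,0,0,-1],
    [0,0,0,-0.6],
    [0,0,0,0],
  ],
)

```text
time_s: 10.2
tcp_pos: [0.5282, 0.0933, 0.2641]
ee_rot: [[0.048, -0.999, 0.002], [-0.999, -0.048, 0.001], [-0.001, -0.002, -1.0]]
wrist_force: [0.4, -0.7, -0.4]
gripper_width: 0.576
gripper_force: 0.0
```

Run:
```python
from h import *
s=st();tb(s);jog(s,(72,-95),203.5)
eyes.capture('scene')
for n in ['carton','panel','rule','cuvette_rack','marker']: print(n,[(np.round(d['centre'],3),round(d['conf'],2)) for d in eyes.spot_in('scene',n)])
```

```text
10.2 tcp [0.5282 0.0933 0.2641] yaw y -177.24 F [ 0.4 -0.7 -0.4] 0.5764387484362073
board mm [-17.3  22.1] z 264.1
tool units (20mm) [ 5.85 -4.46  3.03]
carton [(array([ 0.732, -0.258,  0.065]), 0.75), (array([ 0.504, -0.345,  0.007]), 0.46)]
panel [(array([0.619, 0.097, 0.025]), 0.96)]
rule [(array([ 0.255, -0.338,  0.004]), 0.87), (array([ 0.619, -0.58 ,  0.001]), 0.7), (array([ 0.498, -0.344,  0.006]), 0.61)]
cuvette_rack [(array([0.563, 0.451, 0.03 ]), 0.67)]
marker [(array([ 0.778, -0.019,  0.014]), 0.83)]
```

jog_arm(
  increments=[
    [0.97,-0.75,0,0],
    [0.97,-0.75,0,0],
    [0.97,-0.75,0,0],
    [0.97,-0.75,0,0],
    [0.97,-0.75,0,0],
    [1,-0.75,0,0],
    [0,0,1,0],
    [0,0,1,0],
    [0,0,0.7,0],
    [0,0,0.3,0],
  ],
)

```text
time_s: 11.5
tcp_pos: [0.6231, -0.0194, 0.202]
ee_rot: [[0.048, -0.999, -0.003], [-0.999, -0.048, -0.001], [0.0, 0.003, -1.0]]
wrist_force: [-0.6, 0.2, 1.3]
gripper_width: 0.574
gripper_force: 0.0
```

jog_arm(
  increments=[
    [-0.5,0,0,0],
    [-0.5,0,0,0],
    [-0.5,0,0,0],
    [-0.4,0,0,0],
    [-0.4,0,0,0],
    [-0.4,0,0,0],
    [-0.4,0,0,0],
    [-0.4,0,0,0],
    [-0.4,0,0,0],
    [-0.4,0,0,0],
  ],
)

```text
time_s: 12.5
tcp_pos: [0.6194, 0.0672, 0.2037]
ee_rot: [[0.048, -0.999, -0.0], [-0.999, -0.048, -0.0], [0.0, 0.0, -1.0]]
wrist_force: [-0.3, -2.1, 1.6]
gripper_width: 0.574
gripper_force: 1.0
```

jog_arm(
  increments=[
    [-0.4,0,0,0],
    [-0.2,0,0,0],
    [-0.1,0,0,0],
    [0,0,0,0],
  ],
)

```text
time_s: 12.9
tcp_pos: [0.6189, 0.0798, 0.2037]
ee_rot: [[0.048, -0.999, -0.001], [-0.999, -0.048, -0.002], [0.002, 0.001, -1.0]]
wrist_force: [1.3, -5.9, 1.6]
gripper_width: 0.578
gripper_force: 3.0
```

Run:
```python
from h import *
s=st();tb(s);jog(s,(72,5.5),203.5)
```

```text
12.9 tcp [0.6189 0.0798 0.2037] yaw y -177.25 F [ 1.3 -5.9  1.6] 0.5779726299408752
board mm [72.6  4.1] z 203.7
tool units (20mm) [-0.07  0.03  0.01]
```

jog_arm(
  increments=[
    [-0.05,0,0,0],
    [-0.05,0,0,0],
    [0,0,0,0],
  ],
)

```text
time_s: 13.2
tcp_pos: [0.6189, 0.0803, 0.2037]
ee_rot: [[0.047, -0.999, -0.002], [-0.999, -0.047, -0.004], [0.004, 0.002, -1.0]]
wrist_force: [1.8, -11.1, 1.9]
gripper_width: 0.573
gripper_force: 5.7
```

jog_arm(
  increments=[
    [-0.05,0,0,0],
    [0,0,0,0],
  ],
)

```text
time_s: 13.4
tcp_pos: [0.6189, 0.0806, 0.2037]
ee_rot: [[0.047, -0.999, -0.002], [-0.999, -0.047, -0.005], [0.005, 0.002, -1.0]]
wrist_force: [3.4, -14.3, 1.3]
gripper_width: 0.571
gripper_force: 7.2
```

jog_arm(
  increments=[
    [0.5,0,0,0],
    [1,0,0,0],
    [0,0,-1,0],
    [0,0,-1,0],
    [0,1,-0.5,0],
    [-1,1,0,0],
    [-1,1,0,0],
    [-1,1,0,0],
    [-1,1,0,0],
    [-1,0,0,0],
  ],
  grip=87,
)

```text
time_s: 14.4
tcp_pos: [0.5129, 0.1492, 0.2535]
ee_rot: [[0.048, -0.999, -0.002], [-0.999, -0.048, 0.0], [-0.0, 0.002, -1.0]]
wrist_force: [0.6, 0.6, 0.1]
gripper_width: 0.999
gripper_force: 0.0
```

jog_arm(
  increments=[
    [0,0,0,1],
    [0,0,0,1],
    [0,0,0,1],
    [0,0,0,1],
    [0,0,0,1],
    [0,0,0,1],
    [0,0,0,1],
    [0,0,0,1],
    [0,0,0,1],
    [0,0,0,1],
  ],
)

```text
time_s: 15.4
tcp_pos: [0.5152, 0.149, 0.2535]
ee_rot: [[-0.686, -0.728, -0.0], [-0.728, 0.686, 0.001], [-0.001, 0.001, -1.0]]
wrist_force: [0.8, -0.0, -0.1]
gripper_width: 1.0
gripper_force: 0.0
```

jog_arm(
  increments=[
    [0,0,0,1],
    [0,0,0,1],
    [0,0,0,1],
    [0,0,0,1],
    [0,0,0,1],
    [0,0,0,1],
    [0,0,0,1],
    [0,0,0,1],
    [0,0,0,1],
    [0,0,0,0.6],
  ],
)

```text
time_s: 16.4
tcp_pos: [0.5152, 0.149, 0.2535]
ee_rot: [[-0.999, -0.048, -0.0], [-0.048, 0.999, 0.001], [0.0, 0.001, -1.0]]
wrist_force: [-0.2, 0.0, 0.6]
gripper_width: 1.0
gripper_force: 0.0
```

Run:
```python
from h import *
s=st();tb(s);jog(s,(-8,90),203.5);jog(s,(15.5,90),203.5)
```

```text
16.4 tcp [0.5152 0.149  0.2535] yaw y 92.76 F [-0.2  0.   0.6] 0.9996181765889733
board mm [-27.6  78.4] z 253.5
tool units (20mm) [-0.98  0.58  2.5 ]
tool units (20mm) [-2.15  0.58  2.5 ]
```

jog_arm(
  increments=[
    [0,0.6,0.8,0],
    [0,0,0.8,0],
    [0,0,0.6,0],
    [0,0,0.3,0],
    [-0.7,0,0,0],
    [-0.7,0,0,0],
    [-0.4,0,0,0],
    [-0.2,0,0,0],
    [-0.15,0,0,0],
    [0,0,0,0],
  ],
)

```text
time_s: 17.4
tcp_pos: [0.5573, 0.1626, 0.2036]
ee_rot: [[-0.999, -0.05, -0.001], [-0.05, 0.999, -0.001], [0.002, -0.0, -1.0]]
wrist_force: [0.0, -1.4, 0.4]
gripper_width: 1.001
gripper_force: 0.5
```

jog_arm(
  increments=[
    [-0.08,0,0,0],
    [-0.07,0,0,0],
    [0,0,0,0],
  ],
)

```text
time_s: 17.7
tcp_pos: [0.5585, 0.1627, 0.2034]
ee_rot: [[-0.999, -0.05, -0.007], [-0.05, 0.999, -0.002], [0.007, -0.002, -1.0]]
wrist_force: [-8.6, 1.8, 4.9]
gripper_width: 1.003
gripper_force: 4.2
```

Run:
```python
from h import *
s=st();tb(s)
```

```text
17.7 tcp [0.5585 0.1627 0.2034] yaw y 92.87 F [-8.6  1.8  4.9] 1.0030245438561591
board mm [16.3 89.9] z 203.4
```

jog_arm(
  increments=[
    [0.5,0,0,0],
    [1,0,0,0],
    [0,0,-1,0],
    [0,0,-1,0],
    [0,-1,-1,0],
    [0,-1,-1,0],
    [0,-1,-1,0],
    [0,-1,-1,0],
    [0,-1,-1,0],
    [0,-1,-1,0],
  ],
)

```text
time_s: 18.7
tcp_pos: [0.5366, 0.0408, 0.3649]
ee_rot: [[-0.999, -0.051, 0.002], [-0.051, 0.999, 0.0], [-0.002, 0.0, -1.0]]
wrist_force: [-0.2, -0.5, -0.8]
gripper_width: 1.0
gripper_force: 0.0
```

jog_arm(
  increments=[
    [0,-1,-1,0],
    [0,-1,-1,0],
    [-0.4,-1,0,0],
    [-0.4,-1,0,0],
    [-0.4,-1,0,0],
    [-0.4,-1,0,0],
    [-0.4,-1,0,0],
    [-0.4,-1,0,0],
    [-0.4,-1,0,0],
    [-0.4,-1,0,0],
  ],
)

```text
time_s: 19.7
tcp_pos: [0.6111, -0.1556, 0.4039]
ee_rot: [[-0.999, -0.051, 0.002], [-0.051, 0.999, -0.0], [-0.002, -0.0, -1.0]]
wrist_force: [0.3, -0.1, -0.8]
gripper_width: 0.997
gripper_force: 0.0
```

jog_arm(
  increments=[
    [-0.1,-1,0,0],
    [-0.1,-1,0,0],
    [-0.1,-1,0,0],
    [0,-1,0,0],
    [0,-1,0,0],
    [0,-1,0,0],
    [0,-1,0,0],
    [0,-1,0,0],
    [0,-1,0,0],
    [0,-1,0,0],
  ],
)

```text
time_s: 20.7
tcp_pos: [0.6271, -0.3558, 0.4037]
ee_rot: [[-0.999, -0.051, 0.0], [-0.051, 0.999, -0.0], [-0.0, -0.0, -1.0]]
wrist_force: [0.8, 0.4, -0.8]
gripper_width: 1.002
gripper_force: 0.0
```

Run:
```python
from h import *
s=st();im=eyes.capture('wrist');cv2.imwrite('pics/w3.png',im);np.save('w3.npy',np.c_[s['ee_rot'],s['tcp_pos']])
C=cam('wrist',s)
for d in eyes.outline_of('wrist','rule')[:2]:
    m=cv2.minAreaRect(back(quad(d['mask']),.005,C)[:,:2].astype(np.float32));print(d['conf'],m)
sc=eyes.capture('scene');cv2.imwrite('pics/sc3.png',sc)
u=proj([.56,.08,.02],cam('scene'))[0].astype(int);cv2.imwrite('pics/sc3c.png',cv2.resize(sc[u[1]-85:u[1]+85,u[0]-110:u[0]+110],None,fx=3.4,fy=3.4,interpolation=cv2.INTER_CUBIC))
```

```text
20.7 tcp [ 0.6271 -0.3558  0.4037] yaw y 92.9 F [ 0.8  0.4 -0.8] 1.002052382623784
0.76 ((0.591873288154602, -0.5755108594894409), (0.08017829060554504, 0.25095370411872864), 70.8271484375)
0.74 ((0.5131822824478149, -0.3553246259689331), (0.1515694111585617, 0.05011031776666641), 2.6995511054992676)
```

View pics/w3.png

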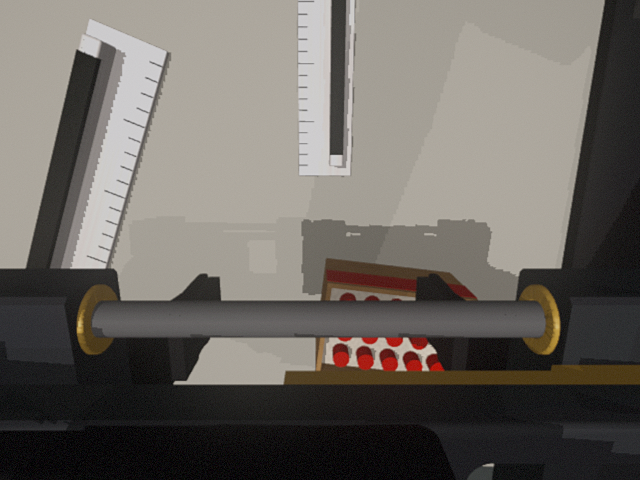

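View pics/sc3c.png

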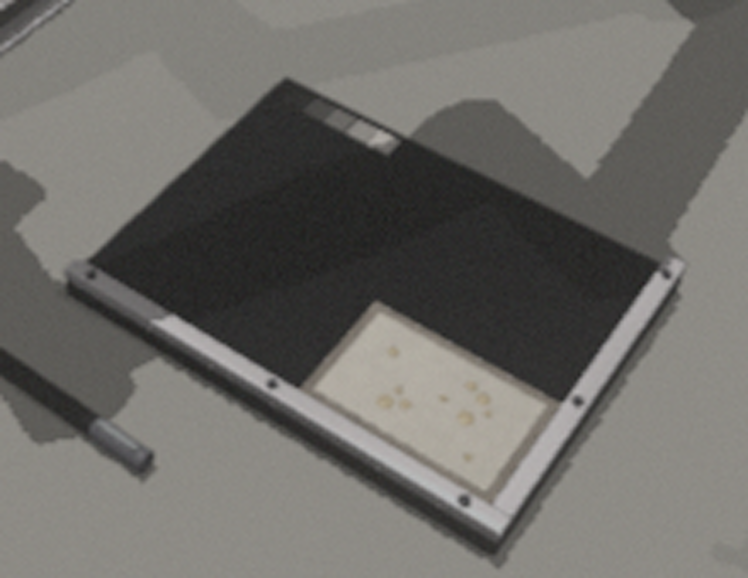

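The panel sits home in the corner. In w3, the small white rule shows its plain end at (299,176)–(350,176), with graduations on the left (world −y) and the rib on the right. So its zero end points to world +x.

Run:
```python
from h import *
w=np.load('w3.npy');s=dict(ee_rot=w[:,:3],tcp_pos=w[:,3]);C=cam('wrist',s)
g=cv2.imread('pics/w3.png',0)
for row in (20,80,140,170): print(row,g[row,292:362].tolist())
```

```text
20 [168, 167, 167, 168, 161, 148, 191, 204, 204, 204, 203, 204, 202, 204, 204, 203, 203, 203, 202, 203, 203, 204, 203, 203, 202, 203, 204, 205, 201, 203, 203, 199, 196, 199, 202, 201, 204, 205, 168, 98, 55, 60, 59, 58, 60, 58, 57, 56, 60, 58, 59, 58, 54, 74, 137, 149, 147, 192, 205, 203, 204, 204, 154, 142, 157, 157, 159, 158, 157, 159]
80 [170, 169, 169, 169, 166, 163, 193, 205, 204, 203, 205, 204, 204, 204, 203, 203, 204, 204, 204, 205, 203, 204, 205, 204, 204, 204, 203, 203, 203, 204, 204, 203, 203, 201, 199, 198, 201, 188, 130, 65, 59, 58, 64, 62, 62, 60, 61, 62, 62, 60, 62, 63, 85, 126, 136, 134, 131, 134, 183, 197, 167, 154, 159, 159, 161, 160, 158, 158, 157, 159]
140 [169, 168, 167, 169, 170, 167, 165, 195, 206, 205, 204, 205, 204, 206, 206, 204, 205, 204, 203, 204, 204, 206, 204, 204, 205, 206, 205, 205, 204, 204, 204, 204, 203, 203, 202, 203, 206, 155, 74, 57, 65, 62, 65, 63, 65, 64, 64, 62, 60, 62, 63, 103, 135, 138, 134, 139, 187, 204, 204, 153, 104, 146, 162, 161, 160, 158, 158, 160, 160, 161]
170 [169, 167, 170, 168, 169, 168, 149, 190, 208, 204, 205, 205, 205, 204, 206, 204, 205, 206, 204, 206, 204, 204, 205, 205, 204, 204, 204, 204, 204, 203, 203, 205, 205, 204, 204, 202, 202, 202, 199, 201, 203, 204, 203, 202, 201, 200, 200, 202, 203, 203, 203, 203, 202, 202, 202, 204, 205, 204, 155, 143, 159, 161, 160, 160, 159, 159, 159, 159, 160, 161]
```

Run:
```python
from h import *
w=np.load('w3.npy');s=dict(ee_rot=w[:,:3],tcp_pos=w[:,3]);C=cam('wrist',s)
e=back([[297.7,20],[298.2,80],[298.7,140],[299,175.5],[350.5,175.5]],.005,C)[:,:2];print('edge/end',np.round(e,4))
r1=back([[338,20],[337,80],[336.1,140]],.024,C)[:,:2];print('rib',np.round(r1,4))
d=e[0]-e[2];th=np.arctan2(*(-d)[::-1]);d2=r1[0]-r1[2]
print('th edge',np.degrees(th),'rib',np.degrees(np.arctan2(*(-d2)[::-1])))
th=np.radians(2.8);u=np.array([np.cos(th),np.sin(th)])
v=np.array([u[1],-u[0]]) # rule x
z=(e[3]+e[4]+25e-3*0)/2
c1=z-.1*u;c2=e[1]-v*.025;print('ctr by end',c1,'off-axis edge',(c1-c2)@v,'rib',(r1[1]-c1)@v)
G=c1-.01*v
s=sense();D=np.r_[G,.190]-np.array(s['tcp_pos']);print('G',G,'units',np.array(s['ee_rot']).T@D/.02)
```

```text
edge/end [[ 0.4546 -0.3826]
 [ 0.5041 -0.3802]
 [ 0.5573 -0.3776]
 [ 0.5905 -0.376 ]
 [ 0.5879 -0.3261]]
rib [[ 0.4582 -0.3476]
 [ 0.5052 -0.3454]
 [ 0.5557 -0.343 ]]
th edge 2.7946823942378436 rib 2.7061905700120312
ctr by end [ 0.4893628  -0.35589436] off-axis edge 1.5982711839228076e-05 rib -0.009710273348508944
G [ 0.4888743 -0.3459063] units [ 6.86395099  0.8389072  10.65609226]
```

jog_arm(
  increments=[
    [1,0.12,1,0],
    [1,0.12,1,0],
    [1,0.12,1,0],
    [1,0.12,1,0],
    [1,0.12,1,0],
    [1,0.12,1,0],
    [0.86,0.12,1,0],
    [0,0,1,0],
    [0,0,1,0],
    [0,0,0,0],
  ],
  grip=45,
)

```text
time_s: 21.85
tcp_pos: [0.4883, -0.3437, 0.2214]
ee_rot: [[-0.999, -0.051, -0.005], [-0.051, 0.999, 0.002], [0.005, 0.003, -1.0]]
wrist_force: [0.7, 0.1, -0.2]
gripper_width: 0.519
gripper_force: 0.0
```

Run:
```python
from h import *
s=st();D=np.r_[.48887,-.3459,.1895]-np.array(s['tcp_pos']);print('units',np.array(s['ee_rot']).T@D/.02)
```

```text
21.85 tcp [ 0.4883 -0.3437  0.2214] yaw y 92.91 F [ 0.7  0.1 -0.2] 0.5189037808658439
units [-0.03032683 -0.11590997  1.59549174]
```

jog_arm(
  increments=[
    [0,-0.1,0.8,0],
    [0,0,0.6,0],
    [0,0,0.2,0],
    [0,0,0,0],
  ],
)

```text
time_s: 22.25
tcp_pos: [0.4894, -0.3463, 0.1915]
ee_rot: [[-0.999, -0.051, -0.001], [-0.051, 0.999, 0.0], [0.001, 0.0, -1.0]]
wrist_force: [-0.3, -0.7, -0.0]
gripper_width: 0.517
gripper_force: 0.0
```

jog_arm(
  increments=[
    [0,0,0,0],
    [0,0,0,0],
    [0,0,0,0],
    [0,0,0,0],
    [0,0,0,0],
    [0,0,0,0],
  ],
  grip=0,
)

```text
time_s: 22.85
tcp_pos: [0.4894, -0.3464, 0.192]
ee_rot: [[-0.999, -0.051, 0.0], [-0.051, 0.999, -0.0], [-0.0, -0.0, -1.0]]
wrist_force: [0.4, 0.6, 0.1]
gripper_width: 0.133
gripper_force: 30.0
```

jog_arm(
  increments=[
    [0,0,-0.4,0],
    [0,0,-0.8,0],
    [0,0,-1,0],
    [0,0.3,-1,0],
    [-0.2,0.6,-0.8,0],
    [-0.4,1,0,0],
    [-0.4,1,0,0],
    [-0.4,1,0,0],
    [-0.4,1,0,0],
    [-0.4,1,0,0],
  ],
)

```text
time_s: 23.85
tcp_pos: [0.5271, -0.2255, 0.2716]
ee_rot: [[-0.999, -0.05, -0.001], [-0.05, 0.999, 0.0], [0.001, 0.0, -1.0]]
wrist_force: [-0.7, 0.0, -2.8]
gripper_width: 0.134
gripper_force: 30.0
```

jog_arm(
  increments=[
    [-0.4,1,0,0],
    [-0.4,1,0,0],
    [0,1,0,0],
    [0,1,0,0],
    [0,1,0,0],
    [0,1,0,0],
    [0,1,0,0],
    [0,1,0,0],
    [0,1,0,0],
    [0,1,0,0],
  ],
)

```text
time_s: 24.85
tcp_pos: [0.5326, -0.0251, 0.2717]
ee_rot: [[-0.999, -0.051, -0.001], [-0.051, 0.999, 0.0], [0.001, 0.0, -1.0]]
wrist_force: [1.1, 0.5, -1.8]
gripper_width: 0.132
gripper_force: 30.0
```

jog_arm(
  increments=[
    [0,1,0,0],
    [0,1,0,0],
    [0,1,0,0],
    [0,1,0,0],
    [0,1,0,0],
    [0,1,0,0],
    [0,1,0,0],
    [0,0.7,0,0],
    [0,0,0,-0.5],
    [0,0,0,-1],
  ],
)

```text
time_s: 25.85
tcp_pos: [0.525, 0.1284, 0.2716]
ee_rot: [[-0.985, -0.173, -0.001], [-0.173, 0.985, -0.0], [0.001, -0.0, -1.0]]
wrist_force: [-0.9, -0.2, -2.8]
gripper_width: 0.136
gripper_force: 30.0
```

jog_arm(
  increments=[
    [0,0,0,-1],
    [0,0,0,-1],
    [0,0,0,-1],
    [0,0,0,-1],
    [0,0,0,-1],
    [0,0,0,-1],
    [0,0,0,-1],
    [0,0,0,-1],
    [0,0,0,-1],
    [0,0,0,-1],
  ],
)

```text
time_s: 26.85
tcp_pos: [0.525, 0.1277, 0.2716]
ee_rot: [[-0.562, -0.827, -0.001], [-0.827, 0.562, -0.0], [0.001, 0.001, -1.0]]
wrist_force: [0.7, -0.3, -2.6]
gripper_width: 0.137
gripper_force: 30.0
```

jog_arm(
  increments=[
    [0,0,0,-1],
    [0,0,0,-1],
    [0,0,0,-1],
    [0,0,0,-1],
    [0,0,0,-1],
    [0,0,0,-1],
    [0,0,0,-1],
    [0,0,0,-0.6],
    [0,0,0,-0.5],
    [0,0,0,0],
  ],
)

```text
time_s: 27.85
tcp_pos: [0.5251, 0.1278, 0.2717]
ee_rot: [[0.048, -0.999, -0.001], [-0.999, -0.048, -0.0], [0.0, 0.001, -1.0]]
wrist_force: [0.5, -0.6, -2.9]
gripper_width: 0.132
gripper_force: 30.0
```

Run:
```python
from h import *
s=st();tb(s);jog(s,(-18,57),212)
```

```text
27.85 tcp [0.5251 0.1278 0.2717] yaw y -177.27 F [ 0.5 -0.6 -2.9] 0.1320644735249418
board mm [-18.7  56.7] z 271.7
tool units (20mm) [-0.02 -0.04  2.98]
```

jog_arm(
  increments=[
    [0,0,1,0],
    [0,0,1,0],
    [0,0,0.6,0],
    [0,0,0.3,0],
    [0,0,0.1,0],
    [0,0,0,0],
  ],
)

```text
time_s: 28.45
tcp_pos: [0.5256, 0.1281, 0.212]
ee_rot: [[0.048, -0.999, 0.001], [-0.999, -0.048, 0.0], [-0.0, -0.001, -1.0]]
wrist_force: [0.6, 0.2, -2.2]
gripper_width: 0.132
gripper_force: 30.0
```

jog_arm(
  increments=[
    [0,0,0.04,0],
    [0,0,0,0],
  ],
)

```text
time_s: 28.65
tcp_pos: [0.5255, 0.1281, 0.2115]
ee_rot: [[0.048, -0.999, 0.001], [-0.999, -0.048, 0.001], [-0.001, -0.001, -1.0]]
wrist_force: [-0.2, 0.4, -2.2]
gripper_width: 0.137
gripper_force: 30.0
```

jog_arm(
  increments=[
    [0,0,0.05,0],
    [-0.15,0,0,0],
    [-0.1,0,0,0],
    [0,0,0,0],
  ],
)

```text
time_s: 29.05
tcp_pos: [0.5251, 0.1333, 0.21]
ee_rot: [[0.048, -0.999, 0.0], [-0.999, -0.048, 0.0], [-0.0, -0.0, -1.0]]
wrist_force: [0.4, -0.2, -3.1]
gripper_width: 0.137
gripper_force: 30.0
```

jog_arm(
  increments=[
    [-0.08,0,0,0],
    [-0.04,0,0,0],
    [0,0,0,0],
  ],
)

```text
time_s: 29.35
tcp_pos: [0.525, 0.1355, 0.2099]
ee_rot: [[0.048, -0.999, 0.0], [-0.999, -0.048, 0.0], [-0.0, -0.0, -1.0]]
wrist_force: [-0.4, -0.9, -2.7]
gripper_width: 0.133
gripper_force: 30.0
```

Run:
```python
from h import *
s=st();tb(s);jog(s,(-10,65),210)
```

```text
29.35 tcp [0.525  0.1355 0.2099] yaw y -177.24 F [-0.4 -0.9 -2.7] 0.1328754134357672
board mm [-18.5  64.4] z 209.9
tool units (20mm) [-0.03 -0.43 -0.  ]
```

jog_arm(
  increments=[
    [0,-0.15,0,0],
    [0,-0.15,0,0],
    [0,-0.05,0,0],
    [0,0,0,0],
  ],
)

```text
time_s: 29.75
tcp_pos: [0.5323, 0.1357, 0.21]
ee_rot: [[0.048, -0.999, 0.0], [-0.999, -0.048, 0.0], [-0.0, -0.0, -1.0]]
wrist_force: [0.6, 0.4, -2.1]
gripper_width: 0.134
gripper_force: 30.0
```

jog_arm(
  increments=[
    [0,-0.05,0,0],
    [0,-0.03,0,0],
    [0,0,0,0],
  ],
)

```text
time_s: 30.05
tcp_pos: [0.5336, 0.1357, 0.21]
ee_rot: [[0.048, -0.999, 0.0], [-0.999, -0.048, -0.0], [0.0, -0.0, -1.0]]
wrist_force: [0.1, 0.2, -2.3]
gripper_width: 0.139
gripper_force: 30.0
```

jog_arm(
  increments=[
    [-0.04,0,0,0],
    [-0.04,0,0,0],
    [0,0,0,0],
  ],
)

```text
time_s: 30.35
tcp_pos: [0.5334, 0.1366, 0.2099]
ee_rot: [[0.048, -0.999, -0.001], [-0.999, -0.048, -0.002], [0.002, 0.001, -1.0]]
wrist_force: [1.9, -4.6, -1.2]
gripper_width: 0.137
gripper_force: 30.0
```

Run:
```python
from h import *
s=st();tb(s);jog(s,(-10,65),210)
```

```text
30.35 tcp [0.5334 0.1366 0.2099] yaw y -177.26 F [ 1.9 -4.6 -1.2] 0.13703286201883944
board mm [-10.1  65.1] z 209.9
tool units (20mm) [ 0. -0. -0.]
```

jog_arm(
  increments=[
    [0,-0.05,0,0],
    [0,0,0,0],
  ],
)

```text
time_s: 30.55
tcp_pos: [0.534, 0.1366, 0.2099]
ee_rot: [[0.048, -0.999, -0.002], [-0.999, -0.048, -0.002], [0.002, 0.002, -1.0]]
wrist_force: [-1.0, -5.7, 1.5]
gripper_width: 0.131
gripper_force: 30.0
```

jog_arm(
  increments=[
    [0,-0.05,0,0],
    [0,0,0,0],
  ],
)

```text
time_s: 30.75
tcp_pos: [0.5345, 0.1367, 0.2099]
ee_rot: [[0.048, -0.999, -0.004], [-0.999, -0.048, -0.002], [0.002, 0.004, -1.0]]
wrist_force: [-4.1, -5.1, 3.1]
gripper_width: 0.133
gripper_force: 30.0
```

jog_arm(
  increments=[
    [0,-0.06,0,0],
    [0,0,0.02,0],
    [0,0,0,0],
  ],
)

```text
time_s: 31.05
tcp_pos: [0.5352, 0.1368, 0.2099]
ee_rot: [[0.048, -0.999, -0.005], [-0.999, -0.048, -0.003], [0.002, 0.005, -1.0]]
wrist_force: [-5.7, -4.8, 5.8]
gripper_width: 0.137
gripper_force: 30.0
```

Run:
```python
from h import *
s=st();tb(s)
sc=eyes.capture('scene');u=proj([.56,.08,.02],cam('scene'))[0].astype(int);cv2.imwrite('pics/sc4c.png',cv2.resize(sc[u[1]-85:u[1]+85,u[0]-110:u[0]+110],None,fx=3.4,fy=3.4,interpolation=cv2.INTER_CUBIC))
```

```text
31.05 tcp [0.5352 0.1368 0.2099] yaw y -177.25 F [-5.7 -4.8  5.8] 0.1372343026835229
board mm [-8.2 65.1] z 209.9
```

View pics/sc4c.png

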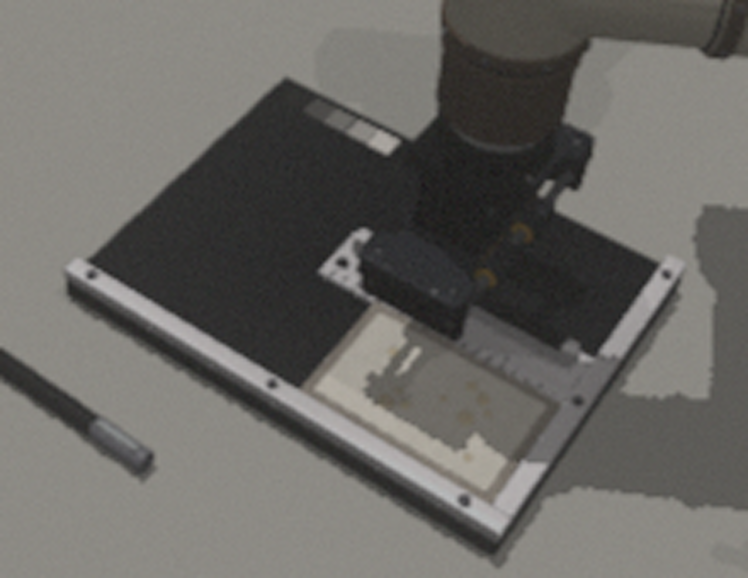

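The rule lies along the panel with its zero end at the end stop and the hole at the far end. I'm releasing it.

jog_arm(
  increments=[
    [0,0,0,0],
    [0,0,0,0],
    [0,0,0,0],
    [0,0,0,0],
  ],
  grip=26,
)

```text
time_s: 31.5
tcp_pos: [0.5371, 0.1381, 0.2098]
ee_rot: [[0.048, -0.999, 0.002], [-0.999, -0.048, 0.001], [-0.001, -0.002, -1.0]]
wrist_force: [0.3, 0.4, -0.3]
gripper_width: 0.289
gripper_force: 0.0
```

Run:
```python
from h import *
s=st();tb(s)
```

```text
31.5 tcp [0.5371 0.1381 0.2098] yaw y -177.23 F [ 0.3  0.4 -0.3] 0.2893607647277083
board mm [-6.2 66.3] z 209.8
```

jog_arm(
  increments=[
    [0,0,-0.5,0],
    [0,0,-1,0],
    [0,0,-1,0],
    [0,0,-1,0],
    [-0.5,0,-1,0],
    [-1,0,-1,0],
    [-1,0,-1,0],
    [-1,0,-1,0],
    [-1,0,-1,0],
    [-1,0,-1,0],
  ],
)

```text
time_s: 32.5
tcp_pos: [0.5311, 0.2481, 0.4014]
ee_rot: [[0.048, -0.999, 0.001], [-0.999, -0.048, 0.001], [-0.001, -0.001, -1.0]]
wrist_force: [-0.4, 0.0, 1.5]
gripper_width: 0.299
gripper_force: 0.0
```

jog_arm(
  increments=[
    [-1,0,0,0],
    [-1,-0.5,0,0],
    [-1,-0.5,0,0],
    [-0.5,0,0,0],
    [0,0,0,0],
    [0,0,0,0],
  ],
)

```text
time_s: 33.1
tcp_pos: [0.5476, 0.3179, 0.3991]
ee_rot: [[0.048, -0.999, -0.001], [-0.999, -0.048, -0.001], [0.001, 0.001, -1.0]]
wrist_force: [-1.1, 0.0, -0.5]
gripper_width: 0.299
gripper_force: 0.0
```

Run:
```python
from h import *
s=st();tb(s);im=eyes.capture('wrist');C=cam('wrist',s);np.save('w5.npy',np.c_[s['ee_rot'],s['tcp_pos']]);cv2.imwrite('pics/w5raw.png',im)
cv2.imwrite('pics/w5.png',cv2.resize(im[0:270,180:580],None,fx=2,fy=2,interpolation=cv2.INTER_CUBIC))
```

```text
33.1 tcp [0.5476 0.3179 0.3991] yaw y -177.24 F [-1.1  0.  -0.5] 0.2993066046130467
board mm [ 13.  245.5] z 399.1
```

View pics/w5.png

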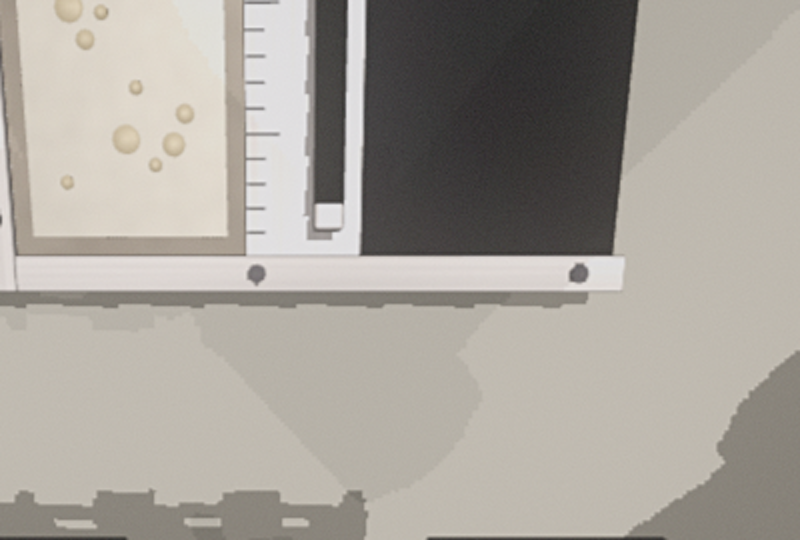

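At the zero end the rule is flush with the panel (seam at column 245 of the crop), and both touch the end stop. Now checking the 150 mm end.

jog_arm(
  increments=[
    [1,0,0,0],
    [1,0,0,0],
    [1,0,0,0],
    [1,0,0,0],
    [1,0,0,0],
    [1,0,0,0],
    [1,0,0,0],
    [0,0,0,0],
    [0,0,0,0],
  ],
)

```text
time_s: 34.05
tcp_pos: [0.5548, 0.1775, 0.3997]
ee_rot: [[0.047, -0.999, 0.0], [-0.999, -0.047, 0.0], [-0.0, -0.0, -1.0]]
wrist_force: [0.3, 0.7, 0.6]
gripper_width: 0.296
gripper_force: 0.0
```

Run:
```python
from h import *
s=st();im=eyes.capture('wrist');cv2.imwrite('pics/w6.png',cv2.resize(im[0:270,180:580],None,fx=2,fy=2,interpolation=cv2.INTER_CUBIC))
C=cam('wrist',s)
def bp(x,y,z): return np.r_[B+RB@[x/1e3,y/1e3],z/1e3]
print(proj([bp(25,15,26),bp(25,15,23),bp(125,15,26)],C)*2-[360,0])
```

```text
34.05 tcp [0.5548 0.1775 0.3997] yaw y -177.32 F [0.3 0.7 0.6] 0.2960466136168586
[[247.61240623 232.5896731 ]
 [247.8504188  233.07329048]
 [ 18.95490611 232.78126678]]
```

View pics/w6.png

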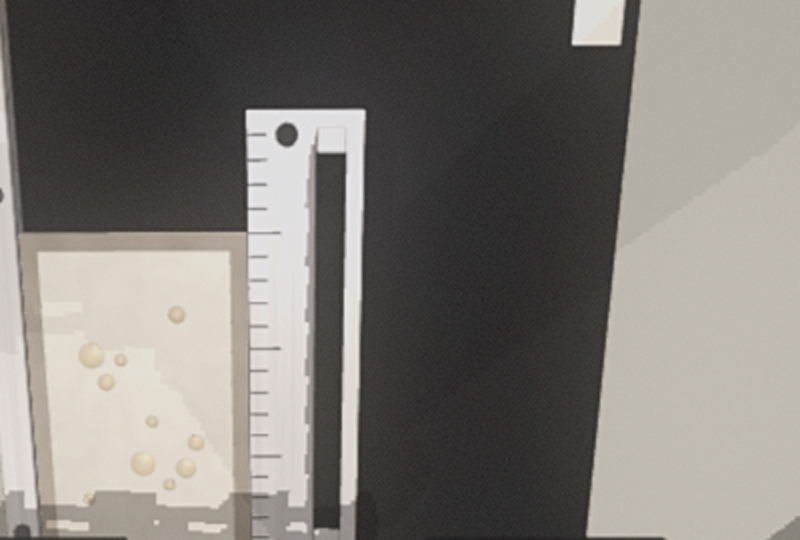

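The rule is flush along its whole length, and its 150 mm mark meets the panel's other corner at (247,232), as predicted. Handing in.

```bash
python3 -c "
from station import r
print(r.finish_job())"
```

```text
the job is handed in; nothing more can be done
None
```

I handed the job in at about 34 s: the panel is home in the corner, and the rule lies flush along its free long edge with its zero end on the end stop, released with the arm clear; I saw no contact with the white face, and the verdict was not shown. The rule I used lay about 1.5 rad clockwise of +y, not the stated 0.6–1.2, and I took it because it is the smaller white one and matches the 50 x 200 mm size.

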